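# Hang the jam caddy on its stand by its bail handle

### The job

Swing up the folded handle of the jam caddy while the caddy stays standing on the worktop, then lift the caddy by that handle and lower it gently onto the stand, so that both its ears slip over the two upright pins and it sits fully down on the platform. Keep both jam cups in it, never let it tip over, leave the other things on the worktop where they are, and let go.

Things in the scene. Friction and masses are not known exactly. Their poses are not given: they have to be found in the camera images.
- caddy: Open aluminium caddy on the worktop, 78 (its x) x 150 (y) x 60 mm high, walls 4 mm, cross wall midway, 0.25 to 0.5 kg, a loose jam cup in each half. Origin: centre of underside, z up. On its +x side, away from the robot, two flat ears 6 mm thick, each with an upright 13 mm hole at x = 52, y = +50 and -50, ear underside at z = 44. A light push slides it.
- handle: The caddy's bail handle: U of 7 mm rod, 164 mm wide. Origin: on its pivot axis, 52 mm above the centre of the caddy's underside; z points to the grip, y (pivot axis) = caddy's y. Swings freely; at first folded down on the caddy's -x side, on its stop 1.1 rad from upright; other stop 0.25 rad past upright. Let go, it falls on a stop, harmlessly.
- handle_grip (a point): Middle of the handle's black round grip, 12 mm thick, 80 mm long along y, 90 mm from the pivot; when folded 93 mm above the worktop and 80 mm out from the caddy's middle. Pinched, even lightly, it does not turn freely in the fingers, and swinging it up so can tip the caddy; fingers 20 mm apart that rise a little faster than it let it roll up. Carry with about 50 N; the caddy then levels itself.
- ear_left (a point): Centre of the underside of the hole in the caddy's left ear (+y side).
- ear_right (a point): The same in the right ear (-y side).
- stand: Fixed dark steel stand: platform 124 (x) x 180 mm (y), top 30 mm above the worktop; at x = 52, y = +50 and -50 mm (side away from the robot) two 19 mm posts, 73 mm high, each with an upright pin on top. Origin: on the worktop under the platform, z up. Home, the caddy has its underside on the platform, its origin 30 mm above this one, axes alike; with its ears on the pin tips it is 30 mm higher.
- pin_left (a point): Tip of the stand's left pin (+y side), 104 mm above the worktop. Pins are 9 mm thick and 31 mm long, the last 7 mm tapered to 4.4 mm.
- pin_right (a point): Tip of the right pin (-y side).
- jam_a: Jam cup, 64x58x27 mm, lying in the caddy's left (+y) half. Origin: centre of its underside.
- jam_b: The same in the caddy's right (-y) half.
- mill: Bystander: white salt mill with grey cap, 44 mm across, 90 tall; origin: underside.
- cup: Bystander: white china cup with a small loop handle, 83x76x54 mm; origin: underside.
- bowl: Bystander: white china bowl, 118 mm across, 76 tall; origin: underside.
- jar: Bystander: jar with black lid, 63 mm across, 94 tall; origin: underside.
- mug: Bystander: white mug with grey-green dots, 78x114x93 mm; origin: underside.
- glass: Bystander: plain clear drinking glass, 78 mm across, 86 tall; origin: underside.

How it is judged:
By the outcome, as a careful person would: the job done as asked, in the order asked, and still so for the second after the job is handed in, with the robot touching nothing.
It also fails if it takes over 64 s, if anything falls off the work surface, if the arm or the gripper's body presses on something with over 40 N, if the wrist force passes 120 N, or if a joint passes its speed limit or range.

### The arm

A 7-joint arm with a two-finger parallel gripper is mounted at the origin on a cart in front of the work surface, level with it; the furniture and walls round the work are solid. World frame = base frame: x ahead of the robot, y to its left, z up, the work surface at z = 0. Lengths are in mm, angles in rad, forces in N, time in s.
With the tool pointing down it reaches from about 350 to 775 mm from the base axis. Payload 3.1 kg.
Tool frame: the origin (TCP) lies at the very end of the fingers, on their centre line; the grasp point (between the pads) lies 19 mm behind it; z points along the fingers, y is the line along which they close (so a half turn about z gives the same grasp; the last joint's range is limited). The gripper opens to 85 mm and grips with 20 to 120 N. Pads are 22 mm wide; open, the fingers measure 114 mm over their backs; the gripper's body (76 mm by 85 mm) begins 54 mm behind the grasp point. The pads swing forward as they close: fully open they stand 13 mm farther back than shut.
Start: joints at [1.109, 0.311, 0.014, 1.512, -0.004, 1.319, -0.027], TCP at [224.201, -502.246, 231.304] pointing down, gripper open.
Joint ranges: [-2.7, 2.7], [-0.3, 1.91], [-1.27, 1.3], [0.12, 2.57], [-1.44, 4.58], [0.2, 2.03], [-3.05, 3.05]. Speed limits (rad/s): [2.79, 2.79, 3.14, 3.14, 3.14, 3.14, 3.14].

### API

Orientations are given as a rotation vector (axis times angle).
In Python, from bench import get_obs, camera, camera_model, close_job, trace, tip_of gives the robot as it stands.
- The arm moves only by the tool drive_effector, called in YAML: its name, and indented under it one key for each argument. Schema: {"type":"object","properties":{"increments":{"type":"array","items":{"type":"array","items":{"type":"array","items":{"type":"number"},"minItems":6,"maxItems":6},"minItems":1,"maxItems":12},"minItems":1,"maxItems":1},"jaw":{"type":"number"},"squeeze":{"type":"number"},"only":{"type":"string"},"quiet":{"type":"boolean"},"lines":{"type":"string"}},"required":["increments"],"additionalProperties":false}. increments is a list that holds a single list of rows (three levels of brackets), with 1 to 12 rows, each of 6 numbers: dx, dy, dz in mm, then a rotation vector rx, ry, rz in rad; each row shifts and turns the commanded pose from where the row before left it, along the tool's axes as they then stand; what a row does not reach is not made up. A row lasts 1/12 s, in which the tool goes at most 41.7 mm and 0.125 rad, less where a joint would pass 70% of its speed; a pose out of reach is approached as far as the arm can. jaw is the finger opening in mm, set as the call begins (left out keeps the last). The fingers move at their own pace and stop on an object; squeeze is the grip in N (left out, the last holds). Time passes only in rows, so rows that do not move let the fingers close. The tool returns the time, the measured TCP pose, the force, the opening and the grip force at its end. only (a regular expression) keeps the lines of the reply that match it, lines (a string "A,B") keeps lines A to B, and quiet returns only ok. Input that does not fit is refused with a message, and nothing moves.
- get_obs(): the state, without advancing time (a new reading comes with each control period).
- camera(name): name is "scene" or "top" or "wrist"; returns the picture (480x640x3 uint8, red, green, blue); there is no depth.
- camera_model(name): a dict with "intrinsics" (3x3 intrinsics, pixels), "pose" (4x4, takes a point from camera to world coordinates). Camera axes: x right, y down, z forward; pixel columns grow to the right and rows downward; lengths in mm; the calibration is good to about 2 mm. A picture is of the moment at which its call begins: read the wrist's pose just before it. camera_model takes no time and is no camera call; for the wrist camera it gives the pose at the moment of the call.
- close_job(): hands the job in; it is judged then, once.
Trained networks look in the newest picture that a camera, given by its name, has taken for a name from the list of things; names that differ only in an ending like _2 or _b are one class to them, and where a whole thing is asked for, a point or a joint stands for the part that bears it (a point fixed in the world has none). Each returns a list of dicts, best first, with "confidence" (0 to 1); they miss things now and then, are a little off and sometimes report something else, mostly with a low value. They report only what shows in the picture. A call takes as long as a camera call.
- trace(camera, thing): "mask" (480x640 bool, what is visible of it) and "bbox" ([left, top, right, bottom] in pixels, round what is visible of it).
- tip_of(camera, thing): "position" ([column, row] in pixels: a listed point, or the origin of a listed thing).
The state is a dict: "t": time; "joints": joint angles; "joint_velocities": joint speeds; "joint_efforts": joint torques, N m; "eef_pos": TCP position; "eef_rot": TCP orientation; "wrist_force": force on the tool from outside, world axes, zero at the start; "moment": the same for the moment, N m; "grip_width": finger opening in mm; "gripper_force": force on a finger pad.
Only numpy, scipy, OpenCV 4.12 (cv2) and the standard library are available. Lean on these libraries where they do the work, as an engineer would, in place of code of your own. Each camera call takes 0.05 s, during which the arm holds its last target. There are 200 camera calls.

## Working session

There is one attempt and no reset: what is moved stays moved. The work goes in short steps, Python scripts to look and compute and a tool call to move; the robot and the scene stay as the last step left them, time stands still between calls to the robot, and variables do not carry over. Pictures are saved under pics/ and viewed, at most 14 in all, crops included, and the job is handed in when it is done.

```bash
mkdir -p pics; ls; cat > h.py <<'E'
import numpy as np, cv2
from bench import *
from scipy.spatial.transform import Rotation as R
def ray(cam,uv,M=None):
    M=M or camera_model(cam);K=np.array(M["intrinsics"]);T=np.array(M["pose"])
    d=T[:3,:3]@np.linalg.inv(K)@np.array([uv[0],uv[1],1.]);return T[:3,3],d/np.linalg.norm(d)
def tri(rs):
    A=sum(np.eye(3)-np.outer(d,d) for o,d in rs);b=sum((np.eye(3)-np.outer(d,d))@o for o,d in rs)
    p=np.linalg.solve(A,b);return p,[np.linalg.norm((np.eye(3)-np.outer(d,d))@(p-o)) for o,d in rs]
def onz(r,z): o,d=r;return o+d*(z-o[2])/d[2]
def proj(cam,p):
    M=camera_model(cam);T=np.array(M["pose"]);q=np.array(M["intrinsics"])@(T[:3,:3].T@(np.array(p)-T[:3,3]));return q[:2]/q[2]
def save(n,im): cv2.imwrite(f"pics/{n}.png",im[:,:,::-1])
E
python3 - <<'E'
from h import *
np.set_printoptions(precision=1,suppress=True)
o=get_obs();print(o["t"],o["eef_pos"],o["eef_rot"],o["wrist_force"],o["grip_width"])
for c in("scene","top"):
    save(c+"0",camera(c));print(c,np.array(camera_model(c)["pose"])[:3,3])
pts=["handle_grip","ear_left","ear_right","pin_left","pin_right","caddy","stand","jam_a","mill","cup","bowl","jar","mug","glass"]
for p in pts:
    rs=[]
    for c in("scene","top"):
        d=tip_of(c,p)
        print(p,c,[(np.round(x["position"]),round(x["confidence"],2)) for x in d[:2]])
        if d: rs.append(ray(c,d[0]["position"]))
    if len(rs)==2: print("   ",*tri(rs))
print(get_obs()["t"])
E
```

```text
pics
0.0 [ 223.9 -501.6  230.2] [-3.1 -0.7  0. ] [0.3 0.2 0.6] 85.31306067403126
scene [-414.7  886.2  730. ]
top [ 387.     3.6 1550.6]
handle_grip scene [(array([400., 244.]), 0.57)]
handle_grip top [(array([389., 284.]), 0.79)]
    [ 453.3 -186.4   98.3] [np.float64(0.9934213529673148), np.float64(0.9934213529673108)]
ear_left scene [(array([347., 249.]), 0.64), (array([400., 246.]), 0.54)]
ear_left top []
ear_right scene [(array([379., 240.]), 0.92)]
ear_right top [(array([407., 236.]), 0.85), (array([367., 232.]), 0.34)]
    [ 576.2 -244.9   48.4] [np.float64(1.9262955275764577), np.float64(1.9262955275762308)]
pin_left scene [(array([234., 277.]), 0.84)]
pin_left top [(array([222., 241.]), 0.8), (array([370., 231.]), 0.7)]
    [564.9 230.7 109.9] [np.float64(4.133210161989278), np.float64(4.133210161989287)]
pin_right scene [(array([263., 261.]), 0.62)]
pin_right top [(array([266., 224.]), 0.8)]
    [606.5 122.4  96.6] [np.float64(1.984016949940913), np.float64(1.9840169499409999)]
caddy scene [(array([375., 267.]), 0.78)]
caddy top [(array([386., 252.]), 0.74)]
    [ 542.7 -19
[... 704 characters left out ...]
(array([328., 244.]), 0.93)]
bowl top [(array([384., 186.]), 0.63)]
    [ 721.8 -193.7    1.1] [np.float64(0.6222728662201359), np.float64(0.6222728662201241)]
jar scene [(array([454., 261.]), 0.58)]
jar top [(array([456., 296.]), 0.85)]
    [ 423.5 -378.7   -1.6] [np.float64(1.3466446031802697), np.float64(1.3466446031802732)]
mug scene [(array([213., 385.]), 0.65)]
mug top [(array([165., 306.]), 0.72)]
    [406.6 398.2  -1.3] [np.float64(4.120495989133813), np.float64(4.120495989133864)]
glass scene [(array([399., 237.]), 0.69)]
glass top [(array([454., 222.]), 0.74), (array([411., 235.]), 0.39)]
    [ 620.  -380.5    1.7] [np.float64(1.384535343632779), np.float64(1.3845353436329086)]
1.5
```

View pics/top0.png

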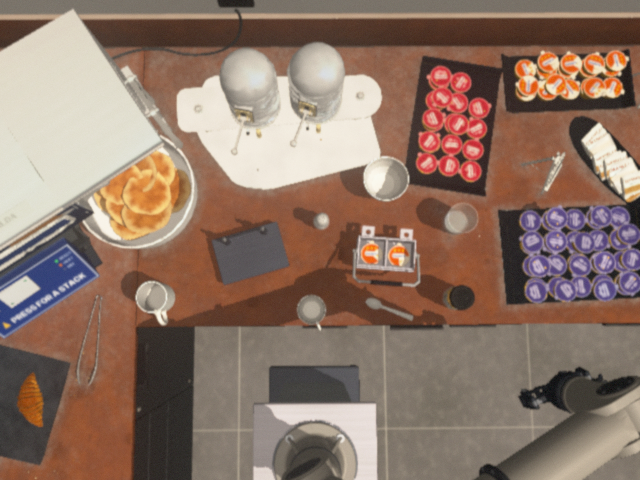

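View pics/scene0.png

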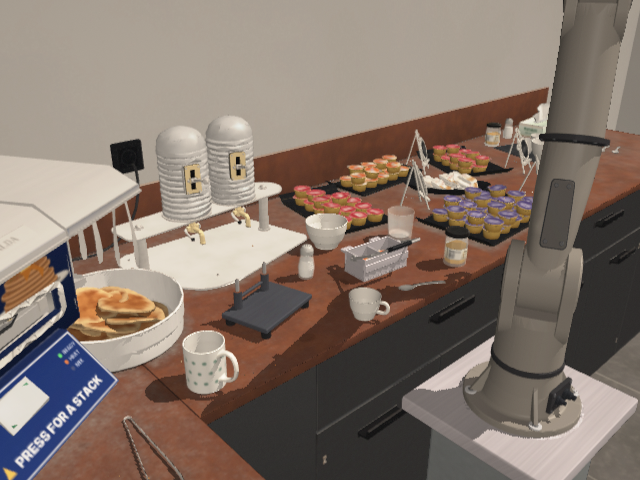

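The top picture shows the caddy at (386,252), nearly square to the base, with its handle folded towards the robot at (389,284). The stand is at (250,252), turned about 0.27 rad, with pins at about (222,241) and (266,226). The scene picture agrees; its caddy is at (376,258) and its stand at (267,305). Next I'll work out a wrist viewing pose.

```bash
cat >> h.py <<'E'
np.set_printoptions(precision=3,suppress=True)
def down(yaw): # tool x at world angle yaw, z down
    c,s=np.cos(yaw),np.sin(yaw);return R.from_matrix(np.array([[c,s,0],[s,-c,0],[0,0,-1.]]))
def rel(p,yaw):
    o=get_obs();r=R.from_rotvec(o["eef_rot"]);print("tool shift",r.inv().apply(np.array(p)-o["eef_pos"]).round(1),"turn",(r.inv()*down(yaw)).as_rotvec().round(3))
E
python3 - <<'E'
from h import *
T=np.array(camera_model("wrist")["pose"]);o=get_obs();r=R.from_rotvec(o["eef_rot"])
print(r.as_matrix());print("cam in tool",r.inv().apply(T[:3,3]-o["eef_pos"]),(r.inv()*R.from_matrix(T[:3,:3])).as_matrix(),camera_model("wrist")["intrinsics"])
rel([480,-195,360],1.47); 
E
```

```text
[[ 0.913  0.408  0.   ]
 [ 0.408 -0.913 -0.   ]
 [-0.     0.    -1.   ]]
cam in tool [  74.661    1.002 -144.146] [[ 0.    -0.956 -0.292]
 [ 1.     0.     0.   ]
 [-0.    -0.292  0.956]] [[364.862   0.    319.087]
 [  0.    364.862 243.253]
 [  0.      0.      1.   ]]
tool shift [ 358.8 -176.3 -128.7] turn [ 0.    0.   -1.05]
```

drive_effector:
  increments:
    - [[34, -15.5, -7.5, 0, 0, 0], [34, -15.5, -7.5, 0, 0, 0], [34, -15.5, -7.5, 0, 0, 0], [34, -15.5, -7.5, 0, 0, 0], [34, -15.5, -7.5, 0, 0, 0], [34, -15.5, -7.5, 0, 0, 0], [34, -15.5, -7.5, 0, 0, 0], [34, -15.5, -7.5, 0, 0, 0], [34, -15.5, -7.5, 0, 0, 0], [34, -15.5, -7.5, 0, 0, 0], [34, -15.5, -7.5, 0, 0, 0], [34, -15.5, -7.5, 0, 0, 0]]
  jaw: 85

```text
t: 2.5
eef_pos: [521.8, -164.7, 321.9]
eef_rot: [3.072, 0.654, 0.001]
wrist_force: [1.1, -0.2, 0.2]
grip_width: 84.9
gripper_force: 0.0
```

drive_effector:
  increments:
    - [[0, 0, 0, 0, 0, -0.117], [0, 0, 0, 0, 0, -0.117], [0, 0, 0, 0, 0, -0.117], [0, 0, 0, 0, 0, -0.117], [0, 0, 0, 0, 0, -0.117], [0, 0, 0, 0, 0, -0.117], [0, 0, 0, 0, 0, -0.117], [0, 0, 0, 0, 0, -0.117], [0, 0, 0, 0, 0, -0.117], [0, 0, 0, 0, 0, 0], [0, 0, 0, 0, 0, 0]]

```text
t: 3.42
eef_pos: [520.9, -166.2, 321.3]
eef_rot: [-2.331, -2.106, 0.0]
wrist_force: [0.7, -0.8, 0.7]
grip_width: 84.9
gripper_force: 0.0
```

```bash
cat >> h.py <<'E'
def look(cams,names,tag=None):
    out={}
    for c in cams:
        M=camera_model(c);im=camera(c)
        if tag: save(tag+c,im)
        for n in names:
            for x in tip_of(c,n)[:2]:
                out.setdefault(n,[]).append((x["confidence"],tuple(x["position"]),ray(c,x["position"],M),c))
    return out
E
python3 - <<'E'
from h import *
o=get_obs();print(o["t"],o["eef_pos"],R.from_rotvec(o["eef_rot"]).as_matrix())
Z=dict(handle_grip=93,ear_left=44,ear_right=44,caddy=0,jam_a=4,handle=52)
L=look(["wrist"],list(Z),"w1")
for n in L:
    for c,uv,r,_ in L[n]: print(n,round(c,2),np.round(uv,1),onz(r,Z[n]).round(1))
import pickle;pickle.dump(L,open("L1","wb"))
E
```

```text
3.4167 [ 520.901 -166.197  321.262] [[ 0.101  0.995 -0.   ]
 [ 0.995 -0.101  0.   ]
 [ 0.    -0.    -1.   ]]
handle_grip 0.63 [260.  229.4] [ 457.1 -184.8   93. ]
ear_left 0.95 [377.9 172.4] [ 591.4 -143.9   44. ]
ear_right 0.66 [373.3 255.4] [ 580.4 -243.3   44. ]
caddy 0.56 [331.1 207.4] [ 535.2 -187.9    0. ]
jam_a 0.88 [331.  184.3] [ 537.7 -157.6    4. ]
```

View pics/w1wrist.png

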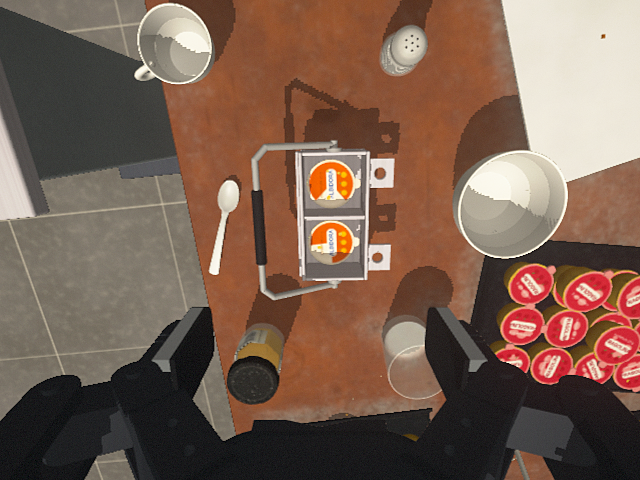

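The wrist view shows the grip at about (259,228), the ears at (380,173) and (378,257), and both jam cups in place. The caddy's yaw is about -0.11. Next come two wrist views over the stand side.

drive_effector:
  increments:
    - [[38, 0, 0, 0, 0, 0], [38, 0, 0, 0, 0, 0], [38, 0, 0, 0, 0, 0], [38, 0, 0, 0, 0, 0], [38, 0, 0, 0, 0, 0], [38, 0, 0, 0, 0, 0], [0, 0, 0, 0, 0, 0], [0, 0, 0, 0, 0, 0]]

```text
t: 4.43
eef_pos: [542.7, 64.8, 321.4]
eef_rot: [-2.319, -2.118, -0.001]
wrist_force: [-0.3, -0.5, 0.6]
grip_width: 84.9
gripper_force: 0.0
```

```bash
cat > m.py <<'E'
from h import *
import sys,pickle
N=dict(handle_grip=93,ear_left=44,ear_right=44,caddy=0,pin_left=104,pin_right=104,stand=0)
L=look(["wrist"],list(N),sys.argv[1])
for n in L:
    for c,uv,r,_ in L[n]: print(n,round(c,2),np.round(uv,1),onz(r,N[n]).round(1))
pickle.dump(L,open(sys.argv[1]+".p","wb"))
E
python3 m.py w2
```

```text
handle_grip 0.76 [267. 411.] [ 455.7 -186.    93. ]
ear_left 0.6 [367.9 355. ] [ 589.3 -150.9   44. ]
ear_right 0.97 [367.5 417.3] [ 583.4 -252.4   44. ]
caddy 0.63 [328.2 363.9] [ 533.9 -190.9    0. ]
pin_left 0.67 [333.6  27.4] [570.8 224.5 104. ]
pin_right 0.72 [369.9 134.2] [598.  131.8 104. ]
stand 0.55 [302.4 110.3] [532.6 164.8   0. ]
```

drive_effector:
  increments:
    - [[37, 0, 0, 0, 0, 0], [37, 0, 0, 0, 0, 0], [37, 0, 0, 0, 0, 0], [37, 0, 0, 0, 0, 0], [0, 0, 0, 0, 0, 0], [0, 0, 0, 0, 0, 0]]

```text
t: 5.33
eef_pos: [556.7, 211.2, 320.9]
eef_rot: [-2.32, -2.115, 0.0]
wrist_force: [-0.2, -1.2, -0.2]
grip_width: 84.8
gripper_force: 0.0
```

```bash
python3 m.py w3
```

```text
pin_left 0.86 [329.1 194.3] [568.4 224.6 104. ]
pin_left 0.71 [175.6  39.1] [444.9 374.4 104. ]
pin_right 0.63 [365.4 279.8] [599.3 129.7 104. ]
```

View pics/w3wrist.png

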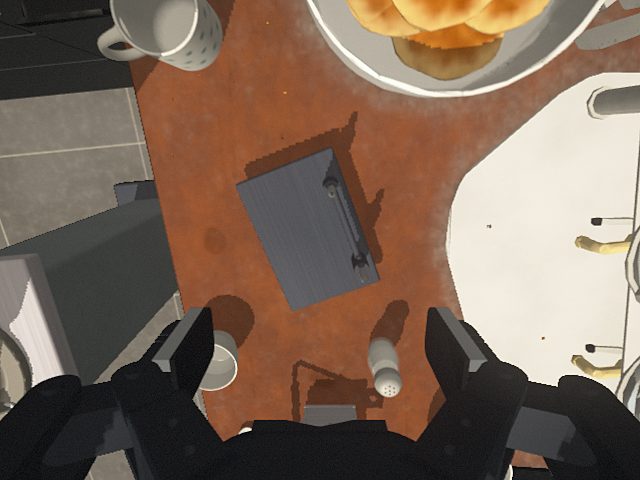

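View pics/w2wrist.png

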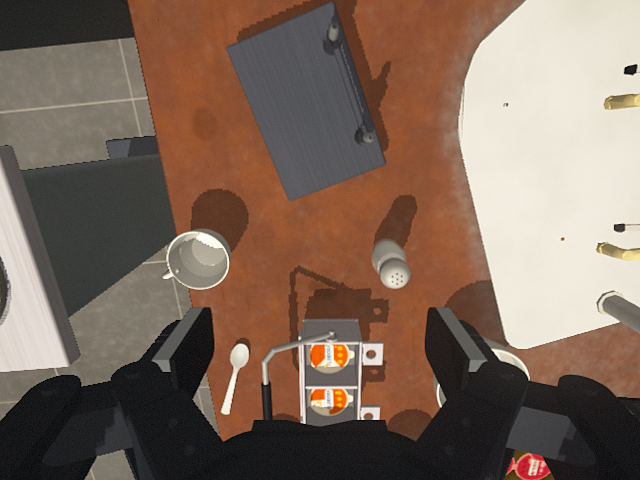

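w3 shows the stand's platform corners at (237,185), (331,150), (380,281) and (295,310), with pins near (331,187) and (360,267). w2 shows the pins near (334,35) and (365,135), and the ears at (371,354) and (370,413). I'll zoom in to check the reported pin tips and holes.

```bash
python3 - <<'E'
from h import *
import pickle
a=cv2.imread("pics/w3wrist.png");b=cv2.imread("pics/w2wrist.png");c=cv2.imread("pics/w1wrist.png")
def crop(i,u,v,s=50,k=8):return cv2.resize(i[v:v+s//1,u:u+s],None,fx=k*50/s*0.64,fy=k*50/s*0.64,interpolation=cv2.INTER_CUBIC)
def cr(i,u,v,w,h,k):
    o=cv2.resize(i[v:v+h,u:u+w],None,fx=k,fy=k,interpolation=cv2.INTER_CUBIC)
    for x in range(10,w,10):cv2.line(o,(x*k,0),(x*k,5),(0,255,0),1)
    for y in range(10,h,10):cv2.line(o,(0,y*k),(5,y*k),(0,255,0),1)
    return o
r1=np.hstack([cr(a,310,165,40,50,6),cr(a,345,240,40,50,6),cr(b,320,5,50,50,6)])
r2=np.hstack([cr(c,360,155,40,50,6),cr(c,360,230,40,50,6),cr(b,345,105,50,50,6)])
cv2.imwrite("pics/crop1.png",np.vstack([r1,r2]))
M={k:pickle.load(open(k+".p","rb")) for k in("w2","w3")};L1=pickle.load(open("L1","rb"))
for n in("pin_left","pin_right"):print(n,*tri([M[k][n][0][2] for k in M]))
for n in("handle_grip","ear_left","ear_right","caddy"):print(n,*tri([M["w2"][n][0][2],L1[n][0][2]]))
E
```

```text
pin_left [569.592 224.517 104.41 ] [np.float64(1.1956064729208975), np.float64(1.1956064729209606)]
pin_right [598.12  131.808 108.703] [np.float64(0.697065316754665), np.float64(0.6970653167549521)]
handle_grip [ 456.871 -184.227   95.009] [np.float64(0.6172909038644033), np.float64(0.6172909038643689)]
ear_left [ 588.764 -142.28    56.785] [np.float64(0.7041497099414631), np.float64(0.7041497099413926)]
ear_right [ 580.427 -238.26    58.828] [np.float64(1.8314983057194343), np.float64(1.831498305719379)]
caddy [ 534.617 -186.551    6.234] [np.float64(0.4941741135771682), np.float64(0.4941741135773343)]
```

View pics/crop1.png

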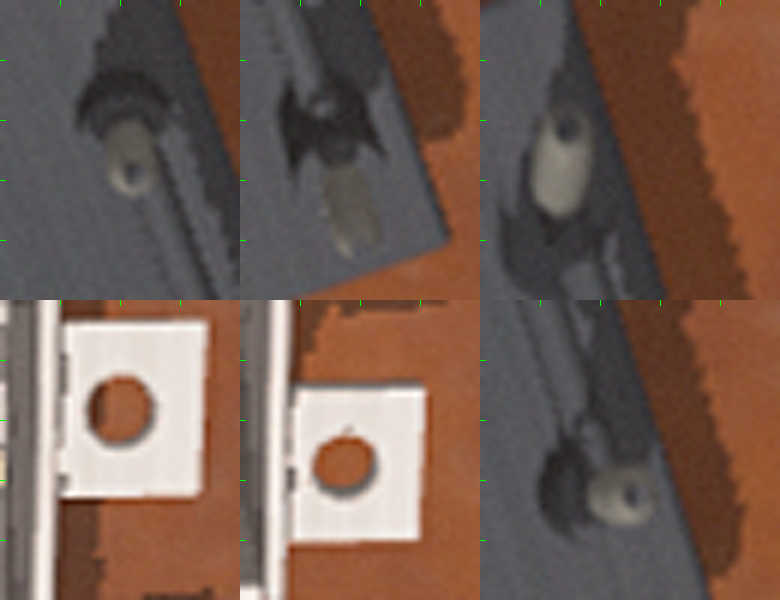

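The crops give pin tips at w3 (332,193.7) and (364,281), and at w2 (334.7,25.8) and (370.3,137.2). The hole tops are at w1 (380.2,173.5) and (377.5,257.7).

```bash
cat > fit.py <<'E'
from h import *
K=np.array(camera_model("wrist")["intrinsics"])
o=get_obs();T=np.array(camera_model("wrist")["pose"]);r0=R.from_rotvec(o["eef_rot"])
ct=r0.inv().apply(T[:3,3]-o["eef_pos"]);cr=r0.inv()*R.from_matrix(T[:3,:3])
def M(p,rv):
    r=R.from_rotvec(rv);P=np.eye(4);P[:3,3]=np.array(p)+r.apply(ct);P[:3,:3]=(r*cr).as_matrix();return dict(intrinsics=K,pose=P)
w1=M([520.9,-166.2,321.3],[-2.331,-2.106,0]);w2=M([542.7,64.8,321.4],[-2.319,-2.118,-.001]);w3=M(o["eef_pos"],o["eef_rot"])
def fit(n,a,b):
    A,B=np.array(a),np.array(b);d=A-B;yaw=np.arctan2(-d[0],d[1]);m=(A+B)/2;print(n,A[:2],B[:2],"dist",np.hypot(*d[:2]),"yaw",yaw,"origin",m[:2]-52*np.array([np.cos(yaw),np.sin(yaw)]))
l=[ray("",(332,193.7),w3),ray("",(334.7,25.8),w2)];r=[ray("",(364,281),w3),ray("",(370.3,137.2),w2)]
print(tri(l),tri(r))
for k in(0,1):fit("stand",onz(l[k],104),onz(r[k],104))
fit("tri",tri(l)[0],tri(r)[0])
fit("caddy w1",onz(ray("",(380.2,173.5),w1),50),onz(ray("",(377.5,257.7),w1),50))
print("grip",onz(ray("",(259.5,228),w1),93))
E
python3 fit.py; python3 -c "
from h import *
rel([455.5,-184,170],1.461)"
```

```text
(array([571.91 , 222.225, 117.461]), [np.float64(0.983071230665426), np.float64(0.9830712306653714)]) (array([596.909, 129.27 , 118.339]), [np.float64(0.6282807399196914), np.float64(0.6282807399196985)])
stand [573.165 219.873] [598.85  122.929] dist 100.28888741805758 yaw 0.25899179168121245 origin [535.741 158.083]
stand [571.749 225.564] [598.2  128.97] dist 100.14998564515372 yaw 0.26728443486618775 origin [534.821 163.533]
tri [571.91  222.225] [596.909 129.27 ] dist 96.25783961977736 yaw 0.2627257876204928 origin [534.194 162.242]
caddy w1 [ 593.032 -144.68 ] [ 584.554 -244.644] dist 100.3227382593081 yaw -0.08461083602806181 origin [ 536.979 -190.268]
grip [ 456.826 -183.177   93.   ]
tool shift [-399.   -63.   151.6] turn [0.   0.   0.01]
```

drive_effector:
  increments:
    - [[-39.8, -6.1, 0, 0, 0, 0], [-39.8, -6.1, 0, 0, 0, 0], [-39.8, -6.1, 0, 0, 0, 0], [-39.8, -6.1, 0, 0, 0, 0], [-39.8, -6.1, 0, 0, 0, 0], [-39.8, -6.1, 0, 0, 0, 0], [-39.8, -6.1, 0, 0, 0, 0], [-39.8, -6.1, 0, 0, 0, 0], [-39.8, -6.1, 0, 0, 0, 0], [-39.8, -6.1, 0, 0, 0, 0]]
  jaw: 36

```text
t: 6.57
eef_pos: [456.9, -184.2, 321.8]
eef_rot: [2.328, 2.108, 0.0]
wrist_force: [1.2, 0.5, 0.1]
grip_width: 36.0
gripper_force: 0.0
```

drive_effector:
  increments:
    - [[0, 0, 40, 0, 0, 0], [0, 0, 40, 0, 0, 0], [0, 0, 40, 0, 0, 0], [0, 0, 31, 0, 0, 0], [0, 0, 0, 0, 0, 0], [0, 0, 0, 0, 0, 0]]

```text
t: 7.07
eef_pos: [456.9, -182.0, 169.6]
eef_rot: [-2.326, -2.107, 0.002]
wrist_force: [0.0, -1.1, 0.9]
grip_width: 36.2
gripper_force: 0.0
```

```bash
python3 - <<'E'
from h import *
M=camera_model("wrist");save("w4",camera("wrist"))
for x in tip_of("wrist","handle_grip"): print(x,onz(ray("",x["position"],M),93))
print("expect",proj("wrist",[457,-183.5,93]));rel([457,-183.5,63],1.476)
E
```

```text
{'position': [315.9, 255.3], 'confidence': 0.91} [ 454.981 -183.554   93.   ]
expect [313.213 252.546]
tool shift [ -1.   -3.3 109.8] turn [ 0.005  0.001 -0.003]
```

View pics/w4.png

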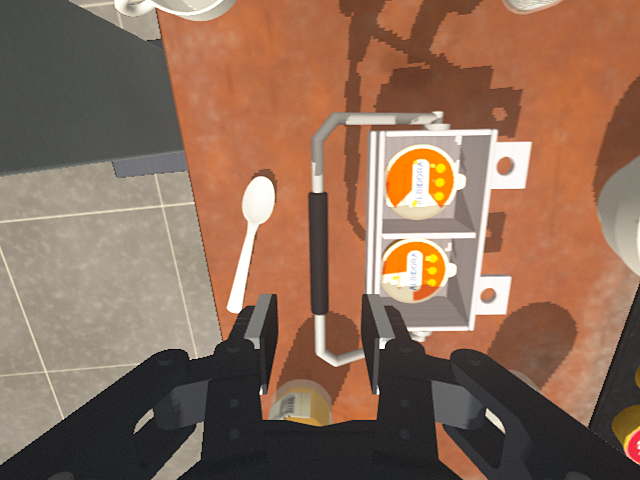

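The w4 picture shows the grip at (318,252), lined up with the fingers' centre line at about column 319 and parallel to the pads. I'll descend around it.

drive_effector:
  increments:
    - [[0, 0, 27, 0, 0, 0], [0, 0, 27, 0, 0, 0], [0, 0, 27, 0, 0, 0], [0, 0, 13, 0, 0, 0], [0, 0, 13, 0, 0, 0], [0, 0, 0, 0, 0, 0], [0, 0, 0, 0, 0, 0]]

```text
t: 7.75
eef_pos: [459.9, -182.7, 65.2]
eef_rot: [2.325, 2.108, 0.002]
wrist_force: [0.4, -0.2, -0.2]
grip_width: 36.3
gripper_force: 0.0
```

drive_effector:
  increments:
    - [[0, 0, 0, 0, 0, 0], [0, 0, 0, 0, 0, 0], [0, 0, 0, 0, 0, 0], [0, 0, 0, 0, 0, 0]]
  jaw: 20
  squeeze: 20

```text
t: 8.08
eef_pos: [458.9, -182.3, 64.3]
eef_rot: [2.326, 2.109, 0.001]
wrist_force: [0.1, 0.5, 0.0]
grip_width: 20.0
gripper_force: 0.0
```

```bash
python3 - <<'E'
import numpy as np
px,pz=0,0
for i,th in enumerate(np.linspace(1.1,0,13)):
    x=-90*np.sin(th);z=90*np.cos(th)+13*i/12
    if i:print("0 %.1f %.1f 0 0 0"%(x-px,-(z-pz)),end=";")
    px,pz=x,z
from h import *
e=[]
for k in range(6):
    camera("top");e.append(get_obs()["eef_pos"])
print(np.mean(e,0),np.std(e,0))
E
```

```text
0 4.1 -8.3 0 0 0;0 4.7 -7.9 0 0 0;0 5.3 -7.4 0 0 0;0 5.9 -6.9 0 0 0;0 6.4 -6.3 0 0 0;0 6.8 -5.7 0 0 0;0 7.2 -5.1 0 0 0;0 7.6 -4.4 0 0 0;0 7.8 -3.7 0 0 0;0 8.0 -3.0 0 0 0;0 8.2 -2.2 0 0 0;0 8.2 -1.5 0 0 0;[ 458.294 -182.104   63.588] [0.208 0.07  0.249]
```

drive_effector:
  increments:
    - [[0, 2, -4.2, 0, 0, 0], [0, 2, -4.2, 0, 0, 0], [0, 2.4, -4, 0, 0, 0], [0, 2.4, -4, 0, 0, 0], [0, 2.7, -3.7, 0, 0, 0], [0, 2.7, -3.7, 0, 0, 0], [0, 3, -3.5, 0, 0, 0], [0, 3, -3.5, 0, 0, 0], [0, 3.2, -3.2, 0, 0, 0], [0, 3.2, -3.2, 0, 0, 0], [0, 3.4, -2.9, 0, 0, 0], [0, 3.4, -2.9, 0, 0, 0]]

```text
t: 9.38
eef_pos: [492.3, -185.6, 106.7]
eef_rot: [2.327, 2.109, 0.001]
wrist_force: [-0.1, -0.0, 0.1]
grip_width: 20.2
gripper_force: 0.1
```

drive_effector:
  increments:
    - [[0, 3.6, -2.6, 0, 0, 0], [0, 3.6, -2.6, 0, 0, 0], [0, 3.8, -2.2, 0, 0, 0], [0, 3.8, -2.2, 0, 0, 0], [0, 3.9, -1.9, 0, 0, 0], [0, 3.9, -1.9, 0, 0, 0], [0, 4, -1.5, 0, 0, 0], [0, 4, -1.5, 0, 0, 0], [0, 4, -1.1, 0, 0, 0], [0, 4, -1.1, 0, 0, 0], [0, 4, -0.7, 0, 0, 0], [0, 4, -0.7, 0, 0, 0]]

```text
t: 10.38
eef_pos: [538.1, -189.9, 126.3]
eef_rot: [2.327, 2.11, -0.0]
wrist_force: [-0.0, -0.1, 0.7]
grip_width: 20.1
gripper_force: 0.0
```

```bash
python3 - <<'E'
from h import *
save("w5",camera("wrist"));im=camera("scene");save("s5",cv2.resize(im[150:350,280:480],(600,600)))
a=cv2.imread("pics/w5.png");b=cv2.imread("pics/s5.png")
cv2.imwrite("pics/c5.png",np.hstack([cv2.resize(a,(500,375)),cv2.resize(b,(300,300))[:, :] if 0 else cv2.copyMakeBorder(cv2.resize(b,(300,300)),0,75,0,0,0)]))
e=get_obs();print(e["eef_pos"],e["moment"])
E
```

```text
[ 538.583 -189.79   126.388] [0.043 0.001 0.027]
```

View pics/c5.png

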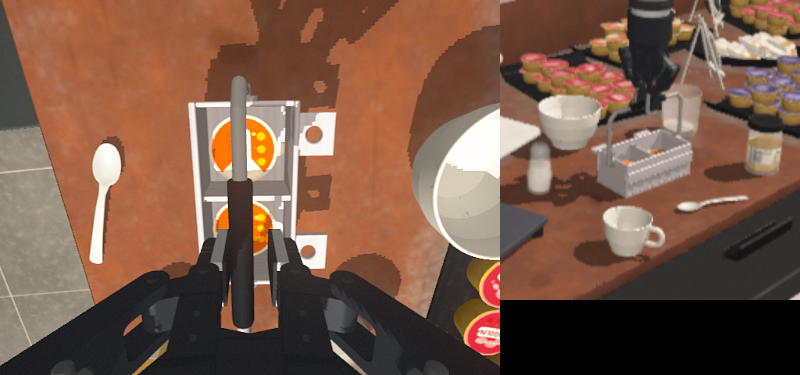

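The picture shows the handle upright between the fingers, with the caddy level and unmoved and both cups inside. I'll lower 3 mm, pinch at 50 N and lift.

drive_effector:
  increments:
    - [[0, 0, 3, 0, 0, 0], [0, 0, 0, 0, 0, 0], [0, 0, 0, 0, 0, 0], [0, 0, 0, 0, 0, 0], [0, 0, 0, 0, 0, 0], [0, 0, 0, 0, 0, 0]]
  jaw: 5
  squeeze: 50

```text
t: 10.98
eef_pos: [538.9, -190.0, 124.6]
eef_rot: [2.325, 2.109, 0.003]
wrist_force: [0.3, 0.1, 5.3]
grip_width: 10.3
gripper_force: 49.0
```

drive_effector:
  increments:
    - [[0, 0, -2, 0, 0, 0], [0, 0, -4, 0, 0, 0], [0, 0, -6, 0, 0, 0], [0, 0, -10, 0, 0, 0], [0, 0, -14, 0, 0, 0], [0, 0, -18, 0, 0, 0], [0, 0, -18, 0, 0, 0], [0, 0, -18, 0, 0, 0], [0, 0, -12, 0, 0, 0], [0, 0, -6, 0, 0, 0], [0, 0, 0, 0, 0, 0], [0, 0, 0, 0, 0, 0]]

```text
t: 11.98
eef_pos: [537.4, -189.8, 231.0]
eef_rot: [-2.327, -2.11, 0.001]
wrist_force: [-0.9, 0.5, -5.2]
grip_width: 10.3
gripper_force: 48.7
```

```bash
python3 - <<'E'
from h import *
e=get_obs();print(e["eef_pos"],e["moment"],e["wrist_force"])
y=1.571+0.263
rel([535,161,230],y);print(R.from_rotvec(e["eef_rot"]).as_matrix()[:,0])
E
```

```text
[ 537.39  -189.78   231.008] [-0.005  0.     0.023] [-0.891  0.457 -5.221]
tool shift [348.9 -36.7   1. ] turn [-0.001 -0.    -0.361]
[0.098 0.995 0.   ]
```

drive_effector:
  increments:
    - [[10, -1, -3, 0, 0, 0], [20, -2, -3, 0, 0, 0], [30, -3, -3, 0, 0, 0], [36, -4, -3, 0, 0, 0], [38, -4, -2, 0, 0, 0], [38, -4, 0, 0, 0, 0], [38, -4, 0, 0, 0, 0], [38, -4, 0, 0, 0, 0], [36, -4, 0, 0, 0, 0], [30, -3, 0, 0, 0, 0], [22, -2, 0, 0, 0, 0], [13, -1, 0, 0, 0, 0]]

```text
t: 12.98
eef_pos: [533.5, 166.9, 244.4]
eef_rot: [-2.317, -2.115, 0.0]
wrist_force: [-0.2, 1.5, -4.5]
grip_width: 10.6
gripper_force: 48.7
```

drive_effector:
  increments:
    - [[0, 0, 0, 0, 0, -0.03], [0, 0, 0, 0, 0, -0.06], [0, 0, 0, 0, 0, -0.06], [0, 0, 0, 0, 0, -0.06], [0, 0, 0, 0, 0, -0.06], [0, 0, 0, 0, 0, -0.06], [0, 0, 0, 0, 0, -0.03], [0, 0, 0, 0, 0, 0], [0, 0, 0, 0, 0, 0], [0, 0, 0, 0, 0, 0], [0, 0, 0, 0, 0, 0], [0, 0, 0, 0, 0, 0]]

```text
t: 13.98
eef_pos: [535.8, 161.1, 245.2]
eef_rot: [-1.912, -2.492, 0.0]
wrist_force: [-0.9, 0.4, -5.7]
grip_width: 10.4
gripper_force: 48.7
```

```bash
python3 - <<'E'
from h import *
e=get_obs();print(e["eef_pos"],R.from_rotvec(e["eef_rot"]).as_matrix()[:,0],e["moment"],e["wrist_force"])
N=["ear_left","ear_right","pin_left","pin_right"]
L=look(["wrist","top","scene"],N,"a")
for n in N:
    for c,uv,r,k in L.get(n,[]):
        zz=150 if n[0]=="e" else 104
        zz=e["eef_pos"][2]-125+44 if n[0]=="e" else 104
        print(n,k,round(c,2),np.round(uv,1),onz(r,zz).round(1))
a=cv2.imread("pics/awrist.png");cv2.imwrite("pics/a2.png",cv2.resize(a[100:400,180:580],(800,600)))
E
```

```text
[535.83  161.082 245.156] [-0.259  0.966 -0.   ] [-0.04  -0.006 -0.065] [-0.885  0.369 -5.652]
ear_left wrist 0.9 [398.  174.2] [569.9 220.8 164.2]
ear_left scene 0.62 [235.2 250.1] [581.6 217.  164.2]
ear_left scene 0.34 [278.3 258.3] [487.5 172.9 164.2]
ear_right wrist 0.86 [392. 321.] [598.  124.5 164.2]
ear_right top 0.8 [261.9 224.8] [593.8 124.6 164.2]
ear_right scene 0.96 [260.8 235.8] [604.8 129.3 164.2]
pin_left top 0.31 [311.8 309.2] [391.1   5.7 104. ]
pin_left scene 0.69 [232.1 276.7] [580.4 230.  104. ]
pin_right wrist 0.69 [380.9 281.3] [598.8 128.9 104. ]
pin_right wrist 0.24 [313.8 186.9] [523.8 191.3 104. ]
pin_right top 0.89 [263.4 226.4] [598.7 126.1 104. ]
```

View pics/awrist.png

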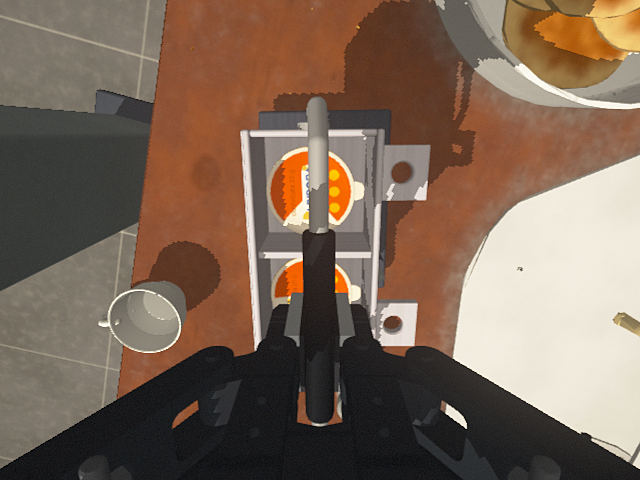

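The wrist view shows the caddy hanging level over the stand, with its holes at (402,173) and (393,323) and the pins hidden underneath. I'll descend until the ears are just above the tips and check there.

drive_effector:
  increments:
    - [[0, 0, 3, 0, 0, 0], [0, 0, 6, 0, 0, 0], [0, 0, 8, 0, 0, 0], [0, 0, 8, 0, 0, 0], [0, 0, 8, 0, 0, 0], [0, 0, 6, 0, 0, 0], [0, 0, 4, 0, 0, 0], [0, 0, 2, 0, 0, 0], [0, 0, 0, 0, 0, 0], [0, 0, 0, 0, 0, 0], [0, 0, 0, 0, 0, 0], [0, 0, 0, 0, 0, 0]]

```text
t: 15.73
eef_pos: [536.3, 161.2, 200.8]
eef_rot: [1.912, 2.492, 0.001]
wrist_force: [-0.2, -0.4, -4.7]
grip_width: 10.0
gripper_force: 48.7
```

```bash
python3 - <<'E'
from h import *
e=get_obs();print(e["eef_pos"])
N=["ear_left","ear_right","pin_left","pin_right"]
L=look(["wrist","top","scene"],N,"b")
for n in N:
    for c,uv,r,k in L.get(n,[]): print(n,k,round(c,2),np.round(uv,1))
print(proj("wrist",[572.5,222.7,104]),proj("wrist",[598.5,126,104]))
a=cv2.imread("pics/bwrist.png");s=cv2.imread("pics/bscene.png");t=cv2.imread("pics/btop.png")
def cr(i,u,v,w,h,k):return cv2.resize(i[v:v+h,u:u+w],(w*k,h*k),interpolation=cv2.INTER_CUBIC)
cv2.imwrite("pics/b2.png",np.vstack([np.hstack([cr(a,370,140,80,60,5),cr(a,360,290,80,60,5)]),np.hstack([cr(s,210,230,80,60,5),cr(t,205,205,80,60,5)])]))
E
```

```text
[536.33  161.204 200.831]
ear_left wrist 0.61 [399.4 173.5]
ear_left scene 0.69 [234.9 269.1]
ear_right top 0.57 [265.2 224.5]
ear_right scene 0.96 [268.3 251.8]
pin_left wrist 0.6 [394.7 165.4]
pin_right wrist 0.85 [389.9 303.1]
pin_right scene 0.26 [234.1 271.9]
[397.627 169.506] [389.024 308.829]
```

View pics/b2.png

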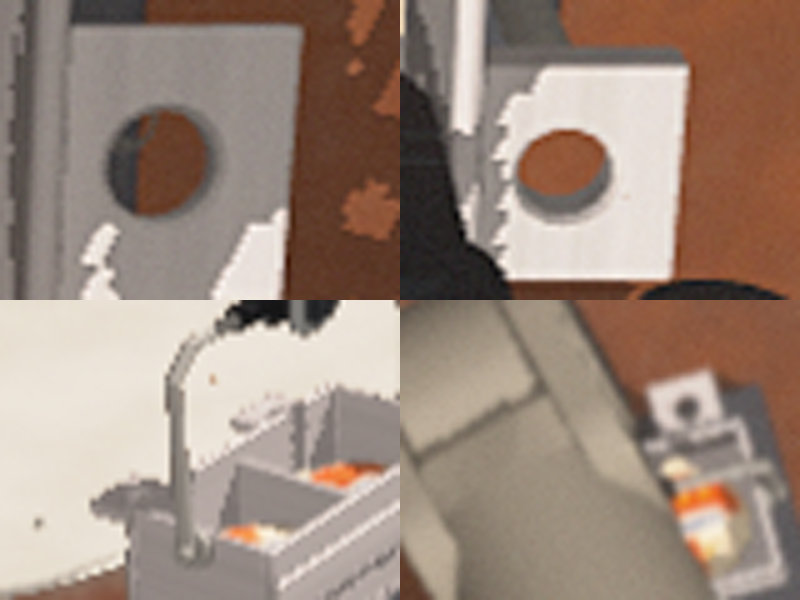

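The holes are at about (402.4,172) and (393,324.4) in wrist pixels. The tips are not yet visible through them because of parallax, so I'll compute the offsets and go a little lower.

```bash
python3 - <<'E'
from h import *
z=200.8-125+50
for uv in((402,171.6),(392.6,324)): print(onz(ray("wrist",uv),z))
E
```

```text
[570.34  223.085 125.8  ]
[596.96  125.515 125.8  ]
```

drive_effector:
  increments:
    - [[0, 0, 3, 0, 0, 0], [0, 0, 3, 0, 0, 0], [0, 0, 3, 0, 0, 0], [0, 0, 3, 0, 0, 0], [0, 0, 0, 0, 0, 0], [0, 0, 0, 0, 0, 0], [0, 0, 0, 0, 0, 0]]

```text
t: 17.07
eef_pos: [536.0, 161.1, 188.3]
eef_rot: [1.912, 2.493, 0.0]
wrist_force: [-0.0, 0.3, -4.5]
grip_width: 10.1
gripper_force: 48.7
```

```bash
python3 - <<'E'
from h import *
e=get_obs();print(e["eef_pos"],e["wrist_force"])
save("cwrist",camera("wrist"));a=cv2.imread("pics/cwrist.png")
for n in("pin_left","pin_right","ear_left","ear_right"):print(n,[np.round(x["position"],1) for x in tip_of("wrist",n)[:1]])
print(proj("wrist",[572.5,222.7,104]),proj("wrist",[598.5,126,104]))
a=cv2.convertScaleAbs(a,alpha=1.6,beta=20)
def cr(i,u,v,w,h,k):return cv2.resize(i[v:v+h,u:u+w],(w*k,h*k),interpolation=cv2.INTER_CUBIC)
cv2.imwrite("pics/c2.png",np.hstack([cr(a,380,150,40,50,10),cr(a,370,300,40,50,10)]))
E
```

```text
[536.039 161.059 188.288] [-0.036  0.316 -4.488]
pin_left [array([398.3, 166. ])]
pin_right [array([314.9, 231.8])]
ear_left [array([403.8, 172.9])]
ear_right [array([390.4, 325.8])]
[401.317 171.459] [391.909 316.709]
```

View pics/c2.png

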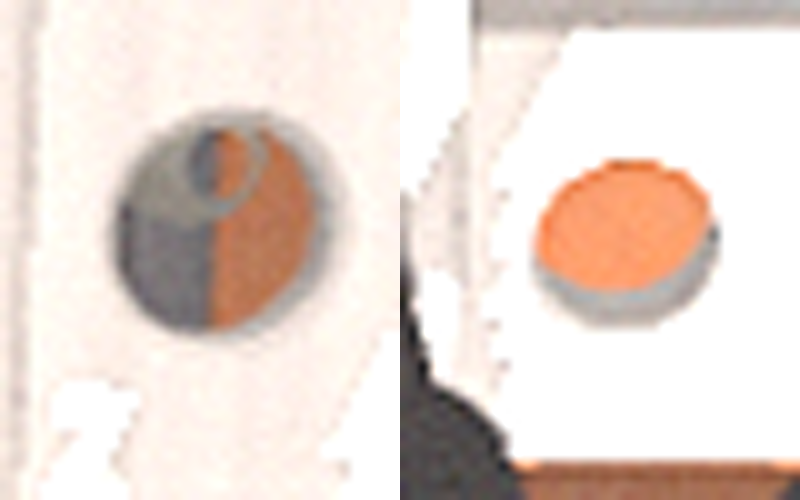

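```bash
python3 - <<'E'
from h import *
e=get_obs();r=R.from_rotvec(e["eef_rot"])
z=e["eef_pos"][2]-124.8+50
hl=onz(ray("wrist",(401.6,171.5)),z);hr=onz(ray("wrist",(392.3,323.8)),z);p=onz(ray("wrist",(401.8,165.6)),104)
print(hl,hr,p,"pin-hole in tool",r.inv().apply(p-hl))
for a in(-1.5,1.5):print(r.inv().apply(onz(ray("wrist",(401.8,165.6)),104+a)-hl))
# upper bound where right pin could be: project candidate pins
for y in np.linspace(.255,.285,4):
    q=p-100*np.array([-np.sin(y),np.cos(y),0]);print(y,q,proj("wrist",q),"hole yaw",np.arctan2(-(hl-hr)[0],(hl-hr)[1]),"dx",r.inv().apply(q-hr))
E
```

```text
[570.318 223.129 113.664] [596.986 125.501 113.664] [571.638 226.152 104.   ] pin-hole in tool [2.578 2.054 9.665]
[ 2.446  2.39  11.165]
[2.71  1.718 8.165]
0.255 [596.862 129.385 104.   ] [391.209 311.948] hole yaw 0.26664831860815397 dx [3.784 0.884 9.664]
0.265 [597.829 129.642 104.   ] [392.645 311.95 ] hole yaw 0.26664831860815397 dx [3.782 1.884 9.665]
0.27499999999999997 [598.793 129.909 104.   ] [394.082 311.939] hole yaw 0.26664831860815397 dx [3.79  2.884 9.665]
0.285 [599.754 130.185 104.   ] [395.52  311.915] hole yaw 0.26664831860815397 dx [3.808 3.883 9.665]
```

The left pin tip is visible through the left hole at (402,166), against the hole centre at (402,172). The caddy has to move +3 in tool x and +2 in tool y.

drive_effector:
  increments:
    - [[1.5, 1, 0, 0, 0, 0], [1.5, 1, 0, 0, 0, 0], [0, 0, 3, 0, 0, 0], [0, 0, 0, 0, 0, 0], [0, 0, 0, 0, 0, 0], [0, 0, 0, 0, 0, 0], [0, 0, 0, 0, 0, 0], [0, 0, 0, 0, 0, 0]]

```text
t: 17.98
eef_pos: [537.2, 164.4, 185.3]
eef_rot: [1.912, 2.492, 0.0]
wrist_force: [0.4, -0.5, -5.2]
grip_width: 10.4
gripper_force: 48.7
```

```bash
python3 - <<'E'
from h import *
e=get_obs();print(e["eef_pos"],e["wrist_force"])
save("dwrist",camera("wrist"));a=cv2.imread("pics/dwrist.png")
a=cv2.convertScaleAbs(a,alpha=1.4,beta=20)
def cr(i,u,v,w,h,k):return cv2.resize(i[v:v+h,u:u+w],(w*k,h*k),interpolation=cv2.INTER_CUBIC)
cv2.imwrite("pics/d2.png",np.hstack([cr(a,380,150,40,50,10),cr(a,370,300,40,50,10)]))
E
```

```text
[537.206 164.371 185.341] [ 0.435 -0.516 -5.175]
```

View pics/d2.png

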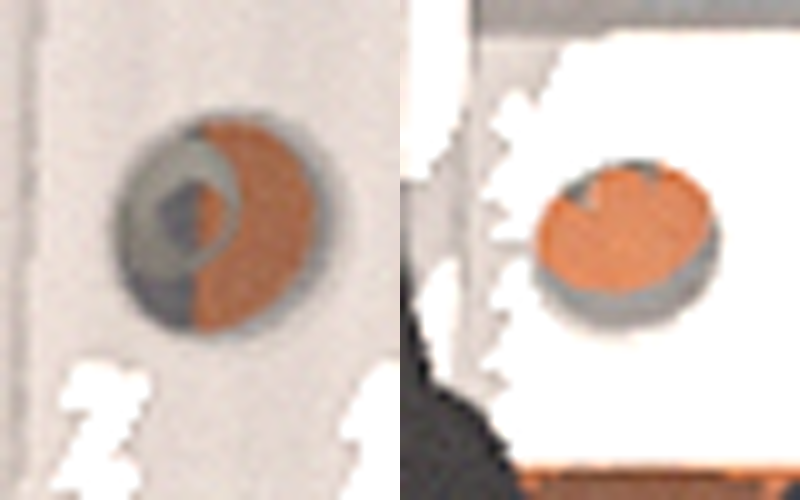

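Both tips now show through their holes, the left at (399,170.5) and the right at about (391,316.5). I'll compute the remaining offset.

```bash
python3 - <<'E'
from h import *
e=get_obs();r=R.from_rotvec(e["eef_rot"]);z=e["eef_pos"][2]-124.8+50
for h,p in(((401.75,171.75),(399.05,170.55)),((392.2,323.9),(391.05,316.5))):
    print(r.inv().apply(onz(ray("wrist",p),104)-onz(ray("wrist",h),z)))
E
```

```text
[ 0.039 -0.226  6.527]
[2.026 0.347 6.527]
```

Aligned to under a millimetre. I'll nudge 0.7 mm along tool x and lower gently.

drive_effector:
  increments:
    - [[0.7, 0, 0, 0, 0, 0], [0, 0, 1, 0, 0, 0], [0, 0, 1.5, 0, 0, 0], [0, 0, 1.5, 0, 0, 0], [0, 0, 1.5, 0, 0, 0], [0, 0, 1.5, 0, 0, 0], [0, 0, 1, 0, 0, 0], [0, 0, 0, 0, 0, 0], [0, 0, 0, 0, 0, 0]]

```text
t: 18.78
eef_pos: [536.9, 165.1, 177.2]
eef_rot: [-1.912, -2.493, 0.0]
wrist_force: [0.4, 0.6, -4.2]
grip_width: 10.3
gripper_force: 48.7
```

drive_effector:
  increments:
    - [[0, 0, 1, 0, 0, 0], [0, 0, 2, 0, 0, 0], [0, 0, 2, 0, 0, 0], [0, 0, 2, 0, 0, 0], [0, 0, 2, 0, 0, 0], [0, 0, 1, 0, 0, 0], [0, 0, 0, 0, 0, 0], [0, 0, 0, 0, 0, 0]]

```text
t: 19.45
eef_pos: [536.9, 165.1, 167.2]
eef_rot: [-1.912, -2.493, 0.0]
wrist_force: [0.5, -0.8, -4.6]
grip_width: 10.1
gripper_force: 48.7
```

```bash
python3 -c "
from h import *
e=get_obs();print(e['moment'],e['wrist_force'])"
```

```text
[-0.001  0.037 -0.024] [ 0.485 -0.791 -4.57 ]
```

drive_effector:
  increments:
    - [[0, 0, 2, 0, 0, 0], [0, 0, 2, 0, 0, 0], [0, 0, 2, 0, 0, 0], [0, 0, 2, 0, 0, 0], [0, 0, 1.5, 0, 0, 0], [0, 0, 1, 0, 0, 0], [0, 0, 0.7, 0, 0, 0], [0, 0, 0, 0, 0, 0], [0, 0, 0, 0, 0, 0]]

```text
t: 20.2
eef_pos: [537.0, 165.1, 156.1]
eef_rot: [1.912, 2.493, 0.0]
wrist_force: [0.1, -0.4, -4.1]
grip_width: 10.1
gripper_force: 48.8
```

drive_effector:
  increments:
    - [[0, 0, 0.5, 0, 0, 0], [0, 0, 0.5, 0, 0, 0], [0, 0, 0.5, 0, 0, 0], [0, 0, 0, 0, 0, 0], [0, 0, 0, 0, 0, 0]]

```text
t: 20.62
eef_pos: [537.2, 165.2, 154.8]
eef_rot: [1.912, 2.492, 0.001]
wrist_force: [0.7, -0.5, -4.1]
grip_width: 9.9
gripper_force: 48.8
```

drive_effector:
  increments:
    - [[0, 0, 0.6, 0, 0, 0], [0, 0, 0.6, 0, 0, 0], [0, 0, 0, 0, 0, 0], [0, 0, 0, 0, 0, 0]]

```text
t: 20.95
eef_pos: [537.8, 165.3, 154.6]
eef_rot: [1.911, 2.491, 0.003]
wrist_force: [-0.1, -0.9, 4.2]
grip_width: 10.3
gripper_force: 49.6
```

drive_effector:
  increments:
    - [[0, 0, 0.6, 0, 0, 0], [0, 0, 0.6, 0, 0, 0], [0, 0, 0, 0, 0, 0], [0, 0, 0, 0, 0, 0]]

```text
t: 21.28
eef_pos: [538.6, 165.6, 154.5]
eef_rot: [1.911, 2.49, 0.005]
wrist_force: [-0.6, -2.0, 8.7]
grip_width: 10.3
gripper_force: 50.1
```

The weight came off at TCP z 154.6, the height expected for fully seated. I'll let go and rise.

drive_effector:
  increments:
    - [[0, 0, -1, 0, 0, 0], [0, 0, 0, 0, 0, 0], [0, 0, 0, 0, 0, 0], [0, 0, 0, 0, 0, 0], [0, 0, 0, 0, 0, 0]]
  jaw: 26

```text
t: 21.7
eef_pos: [536.6, 165.1, 152.7]
eef_rot: [-1.912, -2.492, 0.001]
wrist_force: [0.2, 0.6, -0.3]
grip_width: 26.2
gripper_force: 0.0
```

drive_effector:
  increments:
    - [[0, 0, -4, 0, 0, 0], [0, 0, -5, 0, 0, 0], [0, 0, -6, 0, 0, 0], [0, 0, -8, 0, 0, 0], [0, 0, -12, 0, 0, 0], [0, 0, -20, 0, 0, 0], [0, 0, -25, 0, 0, 0], [0, 0, -25, 0, 0, 0], [0, 0, -20, 0, 0, 0], [0, 0, 0, 0, 0, 0], [0, 0, 0, 0, 0, 0], [0, 0, 0, 0, 0, 0]]

```text
t: 22.7
eef_pos: [536.7, 165.0, 278.0]
eef_rot: [-1.912, -2.493, 0.001]
wrist_force: [2.1, -0.1, -0.0]
grip_width: 26.0
gripper_force: 0.0
```

```bash
python3 - <<'E'
from h import *
a=camera("wrist");save("ew",a);b=camera("scene");save("es",b)
print(get_obs()["wrist_force"])
for n in("ear_left","ear_right","caddy"):
  for x in tip_of("wrist",n)[:1]:print(n,np.round(x["position"]),onz(ray("wrist",x["position"]),74 if n[0]=="e" else 30))
cv2.imwrite("pics/e.png",np.hstack([cv2.imread("pics/ew.png")[:,120:520],cv2.resize(cv2.imread("pics/es.png")[200:360,190:323],(400,480),interpolation=cv2.INTER_CUBIC)]))
E
```

```text
[-0.575 -0.341 -0.54 ]
ear_left [372. 160.] [571.572 223.725  74.   ]
ear_right [370. 260.] [598.475 129.32   74.   ]
caddy [316. 202.] [533.255 164.128  30.   ]
```

View pics/e.png

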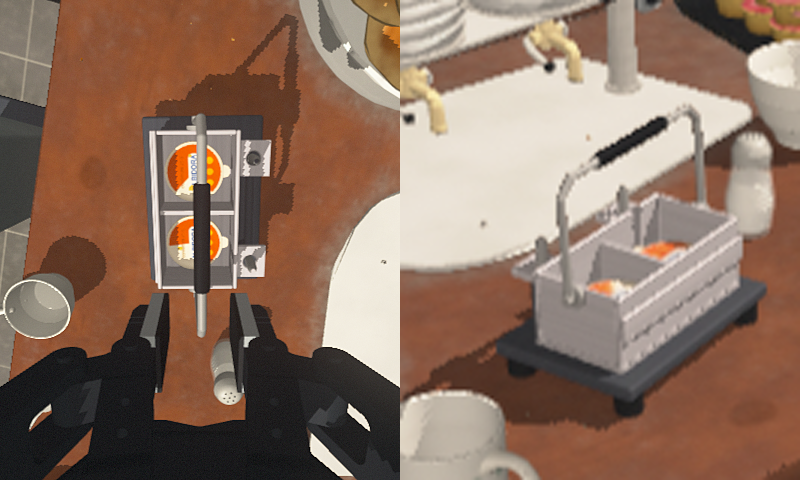

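The picture shows the caddy flat on the platform with both pins through the ears. Both cups are inside, and the gripper is clear of the caddy. Handing in.

drive_effector:
  increments:
    - [[0, 0, -10, 0, 0, 0], [0, 0, 0, 0, 0, 0], [0, 0, 0, 0, 0, 0], [0, 0, 0, 0, 0, 0], [0, 0, 0, 0, 0, 0], [0, 0, 0, 0, 0, 0]]

```text
t: 23.45
eef_pos: [536.9, 165.1, 288.0]
eef_rot: [-1.912, -2.493, 0.001]
wrist_force: [-0.5, -0.1, -0.4]
grip_width: 25.7
gripper_force: 0.0
```

```bash
python3 -c "
from bench import close_job
print(close_job())"
```

```text
the job is handed in; nothing more can be done
None
```

The caddy sits fully down on the stand with both ears over the pins and both jam cups in it; the gripper has let go and is clear, and the job was handed in at about 23.5 s (no verdict was returned).

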